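# Slide the book under the bench clamp

### The arm

A 7-joint arm with a two-finger parallel gripper is mounted at the origin on the work surface. World frame = base frame: x ahead of the robot, y to its left, z up, the work surface at z = 0. Lengths are in m, angles in rad, forces in N, time in s.
With the tool pointing down it reaches from about 0.4 to 0.85 m from the base axis. Payload 4.5 kg.
Tool frame: the origin (TCP) lies at the very end of the fingers, on their centre line; the grasp point (between the pads) lies 19 mm behind it (ctrl.hold_point_z is the distance from the TCP to the grasp point, in m); z points along the fingers, y is the line along which they close (so a half turn about z gives the same grasp; the last joint's range is limited). The gripper opens to 85 mm and grips with 20 to 120 N. Pads are 22 mm wide; open, the fingers measure 114 mm over their backs; the gripper's body (76 mm by 85 mm) begins 54 mm behind the grasp point. The pads swing forward as they close: fully open they stand 13 mm farther back than shut.
Start: joints at [-1.179, 0.689, -0.195, 1.565, 0.157, 0.902, -0.215], TCP at [0.219, 0.585, 0.231] pointing down, gripper open.
Joint ranges: [-3.01, 3.01], [-0.46, 2.08], [-1.47, 1.51], [0.13, 2.56], [-1, 4.14], [0.04, 2.09], [-2.66, 2.66]. Speed limits (rad/s): [2.57, 2.57, 3.14, 3.14, 3.14, 3.14, 3.14].

### API

Orientations are given as a rotation vector (axis times angle).
In Python, from cell import ctrl gives the robot as it stands. The module is installed in compiled form; this text tells all that it offers.
- The arm moves only by the tool send_rows, never from a script. Its argument "plan" is text: rows parted by semicolons, each of 7 numbers parted by spaces: the shift along the world's x, y, z in m, then the turn, a rotation vector about the world's x, y, z in degrees, then the finger opening in m, from 0 to 0.0854. A call has 1 to 10 rows; each row is the pose to reach, as a shift and turn from the pose commanded when the call began; what a row does not reach only later rows make up. A row lasts 1/12 s, in which the tool goes at most 41.7 mm and 7.16 degrees, less where a joint would pass 70% of its speed; a pose out of reach is approached as far as the arm can. A call with a gripper value outside its range is refused whole. The fingers move at their own pace and stop on an object; "grip_force" is the grip in N (left out, the last holds). Time passes only in rows, so rows that repeat a pose let the fingers close. It gives the time, the measured TCP pose, the force, the opening and the grip force at its end, in the units of the state.
- ctrl.observe(): the state, without advancing time (a new reading comes with each control period).
- ctrl.camera(name): name is "scene" or "top"; returns a dict with "img" (420x560x3 uint8, red, green, blue), "vfov" (degrees; the focal length in pixels is half the picture's height over the tangent of half this angle, whatever the lens; pixels are square), "cx", "cy" (the principal point, pixels), "rvec" (rotation vector, rad) and "tvec" (3), from world to camera coordinates, as OpenCV has them. Camera axes: x right, y down, z forward; pixel columns grow to the right and rows downward; lengths in m; the calibration is good to about 2 mm. A picture is of the moment at which its call begins. There is no depth.
- ctrl.hand_in(): hands the job in; it is judged then, once.
The state is a dict: "time": time; "qpos": joint angles; "joint_vel": joint speeds; "tau": joint torques, N m; "tool_pos": TCP position; "tool_rot": TCP orientation; "force": force on the tool from outside, world axes, zero at the start; "torque": the same for the moment, N m; "width": opening from 0.0 (shut) to 1.0 (fully open); "finger_force": force on a finger pad.
Only numpy, scipy, OpenCV 4.12 (cv2) and the standard library are available. Lean on these libraries where they do the work, as an engineer would, in place of code of your own. Each camera call takes 0.05 s, during which the arm holds its last target. There are 200 camera calls.

### The job

Push the thick book flat along the bench with the fingertips, in under the low beam of the bench clamp, until its leading end is square and flush against the clamp's back stop. It must stay flat on the bench all the way: do not grip, lift or tip it. Leave everything else on the bench where it is, and draw the hand clear at the end.

Things in the scene. Friction and masses are not known exactly. Their poses are not given: they have to be found in the camera images.
- book: the thick book: stiff, solid hardback, plain board covers, white page edges, lying flat, 150 mm long (its x) x 110 wide (y) x 30 thick, 0.25-0.5 kg; origin at the centre of its underside, on the bench (z = 0). Starts before the clamp's mouth, +x end roughly towards it (within 0.6 rad), off line and turned. Pushed with two spread fingertips, it turns until that side is flush with them
- clamp: bench clamp, bolted down: grey steel beam on two dark posts, back stop behind. Origin on the bench under the beam's middle. x: the way the book goes in; y: along the beam. Beam x -30..30, y -105..105 mm, underside at 35, top at 55 mm; screw heads over the posts up to 73 mm. Clear opening between posts y -75..75 mm. Lugs reach y +-134 mm, 11 mm high. With the book home its origin is at x = 0 here
- clamp_stop (a point): the middle of the back stop's face, which the book's leading end must meet: 75 mm along the clamp's +x from its origin, 15 mm above the bench. The stop is fixed, 26 mm high and 200 mm wide; side bars 14 mm high join it to the posts (80 to 100 mm either side). With the book home its trailing end sticks out 45 mm in front of the beam
- thin_book: bystander: a larger, much thinner book, 190 x 130 x 10 mm, lying flat; origin at the centre of its underside
- glue_bottle: bystander: white glue bottle, 60 mm across, 170 mm tall, upright; origin at the centre of its underside
- weight: bystander: small brass weight with a knob, 42 mm across, 54 mm tall; origin at the centre of its underside
- tape: bystander: tape dispenser, 130 x 50 x 78 mm; origin at the centre of its underside
- shears: bystander: shears lying flat, about 210 mm long, 100 mm wide over the finger loops, 11 mm high; origin at the pivot screw, blades along its +x
- paste_brush: bystander: brush with a handle, about 200 mm long, lying flat; origin near its middle
- folder_block: bystander: wooden sanding block, 90 x 35 x 28 mm; origin at the centre of its underside
Things that resemble listed ones, but are neither listed nor needed, are in the scene too. Several things look just like the book: the one meant starts farthest to the robot's right.

How it is judged:
At the end, for the whole second after the job is handed in: The book lies flat and at rest under the beam, between the posts, its leading end within 5 mm of the back stop and square to it within 0.06 rad (3.4 degrees) (x of book in the frame of clamp between -0.005 and 0.005 m and y of book in the frame of clamp between -0.025 and 0.025 m and angle between the x axis of book and the x axis of clamp, either way round below 0.06 rad and angle between book's own z axis and vertical below 0.03 rad and height (world z) of book below 0.004 m and linear speed of book below 0.01 m/s); the robot touches nothing.
It fails at once if the book is lifted (more than 8 mm off the bench) (height (world z) of book above 0.008 m).
It fails at once if the book is tipped (more than 0.1 rad) (angle between book's own z axis and vertical above 0.1 rad).
It fails at once if another thing on the bench is shifted more than 20 mm or knocked over (distance of any of thin_book, glue_bottle, weight, tape, shears, paste_brush, folder_block from where it was at the start of the episode above 0.02 m or angle between glue_bottle's own z axis and vertical above 0.3 rad).
It also fails if it takes over 61 s, if anything falls off the work surface, if the arm or the gripper's body presses on something with over 40 N, if the wrist force passes 120 N, or if a joint passes its speed limit or range.

## Working session

There is one attempt and no reset: what is moved stays moved. The work goes in short steps, Python scripts to look and compute and a tool call to move; the robot and the scene stay as the last step left them, time stands still between calls to the robot, and variables do not carry over. Pictures are saved under pics/ and viewed, at most 10 in all, crops included, and the job is handed in when it is done.

Besides the shell and the picture viewer there is one more tool, called after "Call:" by a JSON object that holds its "fn" and its "kwargs", one argument or row to a line. send_rows: Moves the arm, as the interface text tells. Its arguments: {"type":"object","properties":{"plan":{"type":"string"},"grip_force":{"type":"number"}},"required":["plan"]}

```bash
mkdir -p pics; cat > h.py <<'E'
import numpy as np, cv2
from cell import ctrl
def snap(n,f):
    c=ctrl.camera(n); cv2.imwrite(f'pics/{f}.png',c['img'][:,:,::-1]); np.save(f'pics/{f}.npy',c,allow_pickle=True); return c
def load(f): return np.load(f'pics/{f}.npy',allow_pickle=True).item()
def K(c):
    f=c['img'].shape[0]/2/np.tan(np.radians(c['vfov'])/2); return np.array([[f,0,c['cx']],[0,f,c['cy']],[0,0,1]])
def ray(c,uv,z):
    uv=np.atleast_2d(np.float64(uv)); R=cv2.Rodrigues(np.float64(c['rvec']))[0]; t=np.float64(c['tvec']).ravel()
    o=-R.T@t; d=(R.T@np.linalg.inv(K(c))@np.c_[uv,np.ones(len(uv))].T).T
    return o+d*((z-o[2])/d[:,2])[:,None]
def proj(c,P): return cv2.projectPoints(np.float64(P).reshape(-1,1,3),np.float64(c['rvec']),np.float64(c['tvec']),K(c),None)[0][:,0]
E
python3 - <<'E'
from h import *
for n in('scene','top'):
    c=snap(n,n+'0'); R=cv2.Rodrigues(np.float64(c['rvec']))[0]
    print(n,c['vfov'],-R.T@np.float64(c['tvec']).ravel(), ray(c,[[0,0],[560,0],[560,420],[0,420]],0).round(2).tolist())
s=ctrl.observe();print(s['time'],s['tool_pos'],s['tool_rot'],s['qpos'],s['width'])
E
```

```text
scene 43.11397843795747 [0.9070557  0.64946332 1.05224479] [[0.82, -1.37, 0.0], [-0.9, -0.33, 0.0], [0.28, 0.68, 0.0], [1.2, 0.11, 0.0]]
top 55.485880783787366 [0.39579912 0.0023622  1.01841002] [[1.09, 0.75, 0.0], [1.07, -0.77, 0.0], [-0.02, -0.68, 0.0], [0.0, 0.69, 0.0]]
0.1 [0.21868727 0.5848655  0.23054647] [-5.58783309e-01 -3.09127059e+00  2.59834710e-03] [-1.17919169  0.68992436 -0.19458625  1.56625619  0.15729913  0.902476
 -0.21508545] 1.0008483308936156
```

View both.

View pics/top0.png

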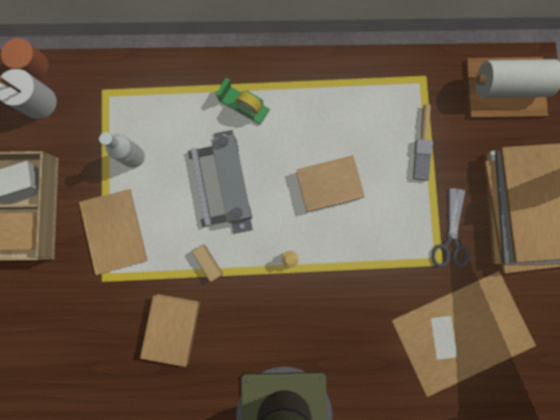

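View pics/scene0.png

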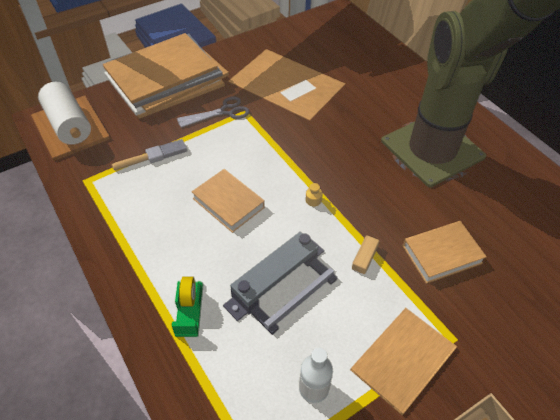

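```bash
python3 - <<'E'
from h import *
for f in('scene0','top0'):
    c=load(f); print(f,proj(c,[[.219,.585,.23],[.219,-.585,.23],[0,0,0],[0,0,.3],[0,0,.6],[.2,-.3,.5],[-.585,.219,.23],[0.2,0.3,.5]]).round().tolist())
    print(c['rvec'],c['tvec'],c['cx'],c['cy'])
c=load('top0'); 
for n,uv,z in (('book',(330,184),.03),('beam',(230,180),.055),('base',(285,400),0)): print(n,ray(c,uv,z))
c=load('scene0')
for n,uv,z in (('book',(229,196),.03),('beam',(275,268),.055),('bottle',(316,390),0)): print(n,ray(c,uv,z))
E
```

```text
scene0 [[598.0, 313.0], [254.0, -6.0], [432.0, 149.0], [463.0, 57.0], [509.0, -79.0], [324.0, -63.0], [686.0, 52.0], [539.0, 91.0]]
[ 0.76607235  2.71435369 -0.91398561] [ 0.42952488 -0.180394    1.46107431] 276.1733163801118 214.76681565177367
top0 [[-24.0, 351.0], [586.0, 340.0], [283.0, 416.0], [285.0, 489.0], [289.0, 676.0], [525.0, 407.0], [162.0, 833.0], [41.0, 416.0]]
[ 2.1535766  -2.1887307   0.11971768] [0.00312218 0.49902207 0.97200243] 282.1158845657451 211.19891032001576
book [[ 0.56525855 -0.12616198  0.03      ]]
beam [[0.57466025 0.1213561  0.055     ]]
base [[ 0.03766556 -0.00454911  0.        ]]
book [[ 0.56640739 -0.12256103  0.03      ]]
beam [[0.58610784 0.12805767 0.055     ]]
bottle [[0.64690316 0.38345564 0.        ]]
```

```bash
python3 - <<'E'
from h import *
c=load('top0'); im=c['img'][:,:,::-1].copy()
hsv=cv2.cvtColor(im,cv2.COLOR_BGR2HSV)
m=cv2.inRange(hsv,(5,70,90),(20,255,255)); m[:, :290]=0;m[:,372:]=0;m[:150]=0;m[220:]=0
cn=max(cv2.findContours(m,0,1)[0],key=cv2.contourArea); r=cv2.minAreaRect(cn); b=cv2.boxPoints(r); print(r,b.tolist())
P=ray(c,b,.03);print(P.round(4).tolist(),P.mean(0)); print([np.linalg.norm(P[i]-P[i-1]) for i in range(4)],[np.degrees(np.arctan2(*(P[i]-P[i-1])[1::-1])) for i in range(4)])
a=cv2.resize(im[120:245,180:375],None,fx=4,fy=4,interpolation=cv2.INTER_CUBIC)
cv2.imwrite('pics/crop.png',a)
E
```

```text
((329.6434631347656, 183.18678283691406), (42.65299606323242, 59.289520263671875), 75.67728424072266) [[295.6443176269531, 169.85678100585938], [353.0909729003906, 155.18954467773438], [363.6426086425781, 196.51678466796875], [306.1959533691406, 211.18402099609375]]
[[0.6026, -0.0407, 0.03], [0.6381, -0.1867, 0.03], [0.5323, -0.2095, 0.03], [0.4977, -0.0649, 0.03]] [ 0.56766097 -0.12543381  0.03      ]
[np.float64(0.10771434353085946), np.float64(0.15026445737495892), np.float64(0.1082477567700608), np.float64(0.14865495426741862)] [np.float64(12.974497130174404), np.float64(-76.3492108041113), np.float64(-167.87469812153046), np.float64(103.45709133603462)]
```

View pics/crop.png

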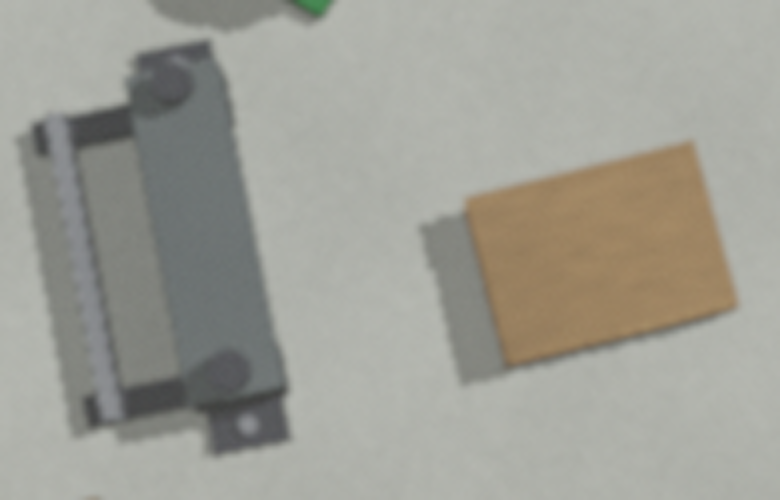

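```bash
python3 - <<'E'
from h import *
c=load('top0'); f=lambda p:np.array(p)/4+[180,120]
def show(n,p,z):
    P=ray(c,f(p),z); d=P[0]-P[1]; print(n,P[:,:2].round(4).tolist(),'mid',P.mean(0)[:2].round(4),'len',np.linalg.norm(d).round(4),'x-dir deg',np.degrees(np.arctan2(d[1],d[0])).round(2)+90)
show('screws',[(168,83),(226,372)],.073)
show('stop front',[(70,115),(121,412)],.026)
show('stop back',[(47,117),(103,419)],.026)
show('beamL',[(130,85),(187,400)],.055)
show('beamR',[(235,125),(285,385)],.055)
show('lug',[(175,50),(248,425)],.011)
# scene
s=load('scene0'); P=ray(s,[(305,238),(243,287)],.073); d=P[0]-P[1]; print('scene screws',P.round(4).tolist(),P.mean(0),np.degrees(np.arctan2(d[1],d[0])))
P=ray(s,[(335,277),(272,322)],.026);print(P)
E
```

```text
screws [[0.668, 0.1382], [0.4915, 0.1039]] mid [0.5798 0.1211] len 0.1798 x-dir deg 100.99
stop front [[0.6617, 0.2071], [0.4723, 0.1744]] mid [0.567  0.1907] len 0.1922 x-dir deg 99.8
stop back [[0.6606, 0.2217], [0.4681, 0.1855]] mid [0.5644 0.2036] len 0.1958 x-dir deg 100.62
beamL [[0.6723, 0.1642], [0.4767, 0.1295]] mid [0.5745 0.1469] len 0.1986 x-dir deg 100.07
beamR [[0.6461, 0.0996], [0.4849, 0.0702]] mid [0.5655 0.0849] len 0.1639 x-dir deg 100.34
lug [[0.7077, 0.1426], [0.464, 0.0969]] mid [0.5858 0.1197] len 0.248 x-dir deg 100.62
scene screws [[0.4936, 0.1056, 0.073], [0.6735, 0.1421, 0.073]] [0.58350714 0.12387185 0.073     ] -168.5456240154005
[[0.47498012 0.20266815 0.026     ]
 [0.65144198 0.22265762 0.026     ]]
```

The picture and crop show what could be mistaken for the book (top view):
- (330,184): plain thick book on the mat
- (170,330): the same look, but farther left
- (114,231): the thin book
- (463,334): labelled envelope
- (530,205): large book stack or press

I choose (330,184), the rightmost of the lookalikes. The crop confirms a 150x110 mm book with corners at crop pixels (467,198), (692,143), (737,305) and (508,366). The clamp's screws are at (168,83) and (226,372). The book lies 58 mm off line, so I'll push its side first, then its end.

Call:
{"fn": "send_rows", "kwargs": {
  "plan": "0.2 -0.3 -0.03 0 0 31 0.06;0.2 -0.3 -0.03 0 0 31 0.06;0.2 -0.3 -0.03 0 0 31 0.06;0.2 -0.3 -0.03 0 0 31 0.06;0.2 -0.3 -0.03 0 0 31 0.06;0.2 -0.3 -0.03 0 0 31 0.06;0.2 -0.3 -0.03 0 0 31 0.06;0.2 -0.3 -0.03 0 0 31 0.06;0.2 -0.3 -0.03 0 0 31 0.06;0.2 -0.3 -0.03 0 0 31 0.06"
}}

```text
time: 0.93
tool_pos: [0.4227, 0.277, 0.2001]
tool_rot: [0.269, -3.129, 0.011]
force: [-0.7, -0.4, 0.0]
width: 0.705
finger_force: 0.0
```

Call:
{"fn": "send_rows", "kwargs": {
  "plan": "0.057 -0.33 -0.05 0 0 0 0.06;0.057 -0.33 -0.05 0 0 0 0.06;0.057 -0.33 -0.05 0 0 0 0.06;0.057 -0.33 -0.05 0 0 0 0.06;0.057 -0.33 -0.05 0 0 0 0.06;0.057 -0.43 -0.08 0 0 0 0.06;0.057 -0.43 -0.08 0 0 0 0.06;0.057 -0.43 -0.08 0 0 0 0.06;0.057 -0.43 -0.08 0 0 0 0.06;0.057 -0.43 -0.08 0 0 0 0.06"
}}

```text
time: 1.77
tool_pos: [0.4734, -0.1219, 0.126]
tool_rot: [0.288, -3.128, -0.0]
force: [0.3, 0.0, 0.5]
width: 0.702
finger_force: 0.0
```

Call:
{"fn": "send_rows", "kwargs": {
  "plan": "0 0 0 0 0 0 0.06;0 0 0 0 0 0 0.06;0 0 0 0 0 0 0.06;0 0 0 0 0 0 0.06"
}}

```text
time: 2.1
tool_pos: [0.4739, -0.1182, 0.1268]
tool_rot: [-0.292, 3.127, 0.002]
force: [-0.5, 0.3, -0.2]
width: 0.701
finger_force: 0.0
```

```bash
python3 - <<'E'
from h import *
s=ctrl.observe();print(s['time'],s['tool_pos'],s['tool_rot'],s['qpos'])
snap('scene','scene1');snap('top','top1')
E
```

```text
2.1 [ 0.47386649 -0.11819574  0.12682992] [-2.92149323e-01  3.12731365e+00  2.05285267e-03] [ 0.38432749  0.70964247 -0.37596411  2.06129537  0.5552707   0.46812368
  1.34493816]
```

View pics/scene1.png

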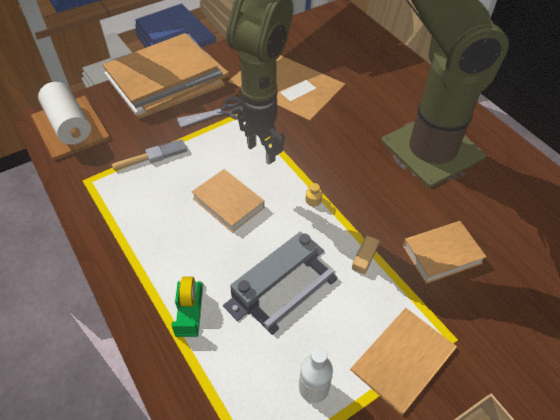

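The scene view shows the open fingers at (267,150), above the robot-side long edge of the book (229,196), well clear of the weight (314,195). Next I lower beside it.

Call:
{"fn": "send_rows", "kwargs": {
  "plan": "0.002 -0.026 -0.04 0 0 0 0.06;0.002 -0.026 -0.08 0 0 0 0.06;0.002 -0.026 -0.1 0 0 0 0.06;0.002 -0.026 -0.12 0 0 0 0.06;0.002 -0.026 -0.12 0 0 0 0.06;0.002 -0.026 -0.12 0 0 0 0.06"
}}

```text
time: 2.7
tool_pos: [0.4753, -0.1448, 0.0063]
tool_rot: [0.291, -3.126, -0.001]
force: [-0.0, 0.2, 0.9]
width: 0.706
finger_force: 0.0
```

Call:
{"fn": "send_rows", "kwargs": {
  "plan": "0.005 0.001 0 0 0 0 0.06;0.01 0.002 0 0 0 0 0.06;0.015 0.003 0 0 0 0 0.06;0.02 0.004 0 0 0 0 0.06;0.025 0.005 0 0 0 0 0.06;0.03 0.006 0 0 0 0 0.06;0.035 0.007 0 0 0 0 0.06;0.04 0.0075 0 0 0 0 0.06;0.045 0.0085 0 0 0 0 0.06;0.05 0.0095 0 0 0 0 0.06"
}}

```text
time: 3.53
tool_pos: [0.5223, -0.1376, 0.0064]
tool_rot: [0.285, -3.122, 0.002]
force: [-6.5, -0.7, 5.4]
width: 0.698
finger_force: 3.2
```

Call:
{"fn": "send_rows", "kwargs": {
  "plan": "0.004 0.001 0 0 0 0 0.06;0.008 0.0015 0 0 0 0 0.06;0.012 0.002 0 0 0 0 0.06;0.016 0.003 0 0 0 0 0.06;0.02 0.004 0 0 0 0 0.06;0.024 0.0045 0 0 0 0 0.06;0.028 0.005 0 0 0 0 0.06;0.028 0.005 0 0 0 0 0.06;0.028 0.005 0 0 0 0 0.06"
}}

```text
time: 4.28
tool_pos: [0.5528, -0.1322, 0.0064]
tool_rot: [0.286, -3.127, 0.0]
force: [-2.0, -0.7, -0.3]
width: 0.695
finger_force: 1.2
```

```bash
cat >> h.py <<'E'
O=np.array([.580,.121]); th=np.radians(100.7); dx=np.array([np.cos(th),np.sin(th)]); dy=np.array([-dx[1],dx[0]])
def book(f,lo,hi):
    c=load(f); hsv=cv2.cvtColor(c['img'],cv2.COLOR_RGB2HSV); m=cv2.inRange(hsv,(5,70,90),(20,255,255))
    w=np.zeros_like(m); w[lo[1]:hi[1],lo[0]:hi[0]]=255; m&=w
    cn=max(cv2.findContours(m,0,1)[0],key=cv2.contourArea); b=cv2.boxPoints(cv2.minAreaRect(cn)); P=ray(c,b,.03)[:,:2]
    print('area',cv2.contourArea(cn)); print('corners clamp',np.round([((p-O)@dx,(p-O)@dy) for p in P],4).tolist())
    print('sides',[(np.linalg.norm(P[i]-P[i-1]).round(4),np.degrees(np.arctan2(*(P[i]-P[i-1])[1::-1])).round(1)) for i in range(4)])
    return c
E
python3 - <<'E'
from h import *
s=ctrl.observe();print(s['tool_pos'],s['force'])
c=snap('top','top2'); book('top2',(270,120),(375,225))
cv2.imwrite('pics/crop2.png',cv2.resize(c['img'][100:280,170:410,::-1],None,fx=3,fy=3))
E
```

```text
[ 0.55282633 -0.13217565  0.00639982] [-1.97043476 -0.67460539 -0.32651574]
area 1059.5
corners clamp [[-0.169, -0.045], [-0.2992, -0.045], [-0.2964, 0.0635], [-0.1676, 0.0631]]
sides [(np.float64(0.1082), np.float64(10.0)), (np.float64(0.1302), np.float64(-79.3)), (np.float64(0.1086), np.float64(-170.8)), (np.float64(0.1288), np.float64(100.5))]
```

View pics/crop2.png

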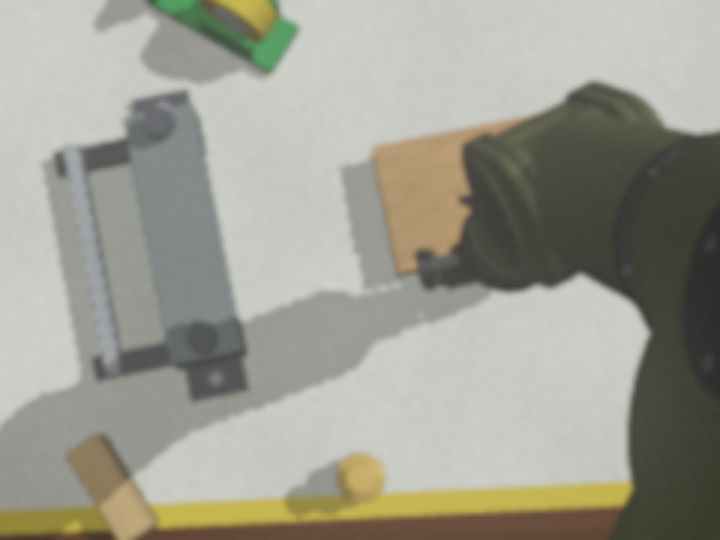

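The crop shows the book square to the clamp and still about 9 mm off line, so I nudge it 8 mm more, then back off and raise.

Call:
{"fn": "send_rows", "kwargs": {
  "plan": "0.003 0.0005 0 0 0 0 0.06;0.006 0.001 0 0 0 0 0.06;0.008 0.0015 0 0 0 0 0.06;0.008 0.0015 0 0 0 0 0.06;-0.004 -0.001 0 0 0 0 0.06;-0.03 -0.006 0 0 0 0 0.06;-0.03 -0.006 0.03 0 0 0 0.06;-0.03 -0.006 0.07 0 0 0 0.06;-0.03 -0.006 0.11 0 0 0 0.06;-0.03 -0.006 0.11 0 0 0 0.06"
}}

```text
time: 5.17
tool_pos: [0.5295, -0.1375, 0.1234]
tool_rot: [-0.286, 3.114, -0.003]
force: [0.8, 0.2, 0.6]
width: 0.703
finger_force: 0.0
```

Call:
{"fn": "send_rows", "kwargs": {
  "plan": "0.117 -0.096 0 0 0 90 0.06;0.117 -0.096 0 0 0 90 0.06;0.117 -0.096 0 0 0 90 0.06;0.117 -0.096 0 0 0 90 0.06;0.117 -0.096 0 0 0 90 0.06;0.117 -0.096 0 0 0 90 0.06;0.117 -0.096 0 0 0 90 0.06;0.117 -0.096 0 0 0 90 0.06;0.117 -0.096 0 0 0 90 0.06;0.117 -0.096 0 0 0 90 0.06"
}}

```text
time: 6.0
tool_pos: [0.6421, -0.2334, 0.1174]
tool_rot: [-2.065, 2.365, -0.004]
force: [-0.8, -0.8, -0.1]
width: 0.703
finger_force: 0.0
```

```bash
python3 - <<'E'
from h import *
s=ctrl.observe();p=s['tool_pos'];print(p,s['tool_rot'],s['qpos'],(p[:2]-O)@dx,(p[:2]-O)@dy)
c=snap('top','top3'); book('top3',(270,120),(375,225))
cv2.imwrite('pics/crop3.png',cv2.resize(c['img'][100:280,170:410,::-1],None,fx=3,fy=3))
E
```

```text
[ 0.64205152 -0.2334363   0.11737999] [-2.06521048  2.36483535 -0.00394439] [ 0.67412986  1.02182972 -0.84009028  1.44870818  0.82657486  1.04272008
  2.65531833] -0.35979454326691224 0.004834372995492622
area 2374.0
corners clamp [[-0.1686, -0.0552], [-0.319, -0.0552], [-0.316, 0.0541], [-0.1673, 0.0537]]
sides [(np.float64(0.1089), np.float64(10.0)), (np.float64(0.1504), np.float64(-79.3)), (np.float64(0.1093), np.float64(-170.9)), (np.float64(0.1487), np.float64(100.5))]
```

View pics/crop3.png

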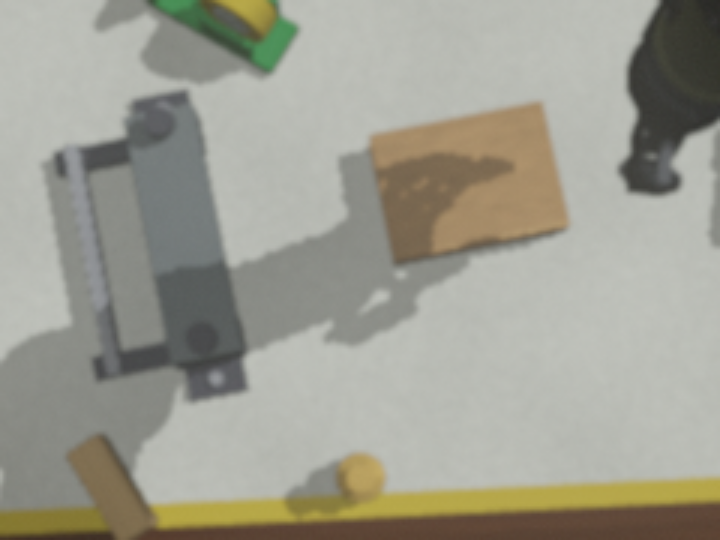

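The book is square and on line (y about -1 mm). The last joint has hit its limit, so I turn the other way round to the equivalent grip.

Call:
{"fn": "send_rows", "kwargs": {
  "plan": "0 0 0 0 0 -70 0.06;0 0 0 0 0 -70 0.06;0 0 0 0 0 -70 0.06;0 0 0 0 0 -70 0.06;0 0 0 0 0 -70 0.06;0 0 0 0 0 -70 0.06;0 0 0 0 0 -70 0.06;0 0 0 0 0 -70 0.06;0 0 0 0 0 -70 0.06;0 0 0 0 0 -70 0.06"
}}

```text
time: 6.88
tool_pos: [0.6418, -0.2336, 0.1171]
tool_rot: [-0.321, 3.122, -0.0]
force: [0.1, 1.2, -0.4]
width: 0.698
finger_force: 0.0
```

Call:
{"fn": "send_rows", "kwargs": {
  "plan": "0 0 0 0 0 -70 0.06;0 0 0 0 0 -70 0.06;0 0 0 0 0 -70 0.06;0 0 0 0 0 -70 0.06;0 0 0 0 0 -70 0.06;0 0 0 0 0 -70 0.06;0 0 0 0 0 -70 0.06;0 0 0 0 0 -70 0.06;0 0 0 0 0 -70 0.06;0 0 0 0 0 -70 0.06"
}}

```text
time: 7.72
tool_pos: [0.642, -0.2336, 0.1172]
tool_rot: [1.527, 2.742, 0.002]
force: [-0.0, 0.5, -0.3]
width: 0.706
finger_force: 0.0
```

```bash
cat >> h.py <<'E'
def st():
    s=ctrl.observe();p=s['tool_pos'];R=cv2.Rodrigues(np.float64(s['tool_rot']))[0]
    print(s['time'],p.round(4),'ydeg',np.degrees(np.arctan2(R[1,1],R[0,1])).round(2),'tilt',R[:,2].round(3),'q',s['qpos'].round(2),'clamp',((p[:2]-O)@dx).round(4),((p[:2]-O)@dy).round(4),'F',s['force'].round(1))
E
python3 -c "
from h import *
st()"
```

```text
7.7167 [ 0.642  -0.2336  0.1172] ydeg 31.76 tilt [ 0.003 -0.    -1.   ] q [ 0.4   0.9  -0.24  1.47  0.26  0.8   0.62] clamp -0.3599 0.0049 F [-0.   0.5 -0.3]
```

Call:
{"fn": "send_rows", "kwargs": {
  "plan": "0.005 0.001 0 0 0 -21.2 0.06;0.005 0.001 0 0 0 -21.2 0.06;0.005 0.001 0 0 0 -21.2 0.06;0.005 0.001 -0.04 0 0 -21.2 0.06;0.005 0.001 -0.08 0 0 -21.2 0.06;0.005 0.001 -0.1 0 0 -21.2 0.06;0.005 0.001 -0.111 0 0 -21.2 0.06;0.005 0.001 -0.111 0 0 -21.2 0.06;0.005 0.001 -0.111 0 0 -21.2 0.06"
}}

```text
time: 8.47
tool_pos: [0.6467, -0.2329, 0.0063]
tool_rot: [1.999, 2.421, 0.002]
force: [0.8, 0.4, 0.2]
width: 0.707
finger_force: 0.0
```

Call:
{"fn": "send_rows", "kwargs": {
  "plan": "-0.0019 0.01 0 0 0 0 0.06;-0.0037 0.02 0 0 0 0 0.06;-0.0056 0.03 0 0 0 0 0.06;-0.0065 0.035 0 0 0 0 0.06;-0.0084 0.045 0 0 0 0 0.06;-0.0103 0.055 0 0 0 0 0.06;-0.0121 0.065 0 0 0 0 0.06;-0.014 0.075 0 0 0 0 0.06;-0.0159 0.085 0 0 0 0 0.06;-0.0178 0.095 0 0 0 0 0.06"
}}

```text
time: 9.3
tool_pos: [0.6292, -0.14, 0.0073]
tool_rot: [1.998, 2.417, -0.001]
force: [1.0, -5.8, 4.0]
width: 0.702
finger_force: 2.7
```

```bash
python3 - <<'E'
from h import *
st(); c=snap('top','top4'); book('top4',(200,120),(375,225))
E
```

```text
9.3 [ 0.6292 -0.14    0.0073] ydeg 10.84 tilt [ 0.004 -0.004 -1.   ] q [ 0.19  1.01 -0.09  1.63  0.16  0.5   0.19] clamp -0.2656 0.0001 F [ 1.  -5.8  4. ]
area 2341.5
corners clamp [[-0.107, -0.0542], [-0.2584, -0.0542], [-0.2561, 0.055], [-0.1063, 0.0545]]
sides [(np.float64(0.1087), np.float64(10.3)), (np.float64(0.1514), np.float64(-79.3)), (np.float64(0.1091), np.float64(-170.5)), (np.float64(0.1497), np.float64(100.5))]
```

Call:
{"fn": "send_rows", "kwargs": {
  "plan": "-0.0019 0.01 0 0 0 0 0.06;-0.0037 0.02 0 0 0 0 0.06;-0.0056 0.03 0 0 0 0 0.06;-0.0075 0.04 0 0 0 0 0.06;-0.0093 0.05 0 0 0 0 0.06;-0.0112 0.06 0 0 0 0 0.06;-0.0131 0.07 0 0 0 0 0.06;-0.015 0.08 0 0 0 0 0.06;-0.0168 0.09 0 0 0 0 0.06;-0.0187 0.1 0 0 0 0 0.06"
}}

```text
time: 10.18
tool_pos: [0.6103, -0.0404, 0.0069]
tool_rot: [2.0, 2.417, -0.001]
force: [0.7, -6.7, 4.5]
width: 0.7
finger_force: 3.2
```

Call:
{"fn": "send_rows", "kwargs": {
  "plan": "-0.0013 0.007 0 0 0 0 0.06;-0.0026 0.014 0 0 0 0 0.06;-0.0039 0.021 0 0 0 0 0.06;-0.0052 0.028 0 0 0 0 0.06;-0.0065 0.035 0 0 0 0 0.06;-0.0078 0.042 0 0 0 0 0.06;-0.0091 0.049 0 0 0 0 0.06;-0.0103 0.055 0 0 0 0 0.06;-0.0112 0.06 0 0 0 0 0.06;-0.0112 0.06 0 0 0 0 0.06"
}}

```text
time: 11.02
tool_pos: [0.5985, 0.0219, 0.0065]
tool_rot: [1.999, 2.421, 0.001]
force: [1.4, -2.9, 1.2]
width: 0.702
finger_force: 1.2
```

```bash
python3 - <<'E'
from h import *
st(); c=snap('scene','scene5'); c=snap('top','top5')
cv2.imwrite('pics/crop5.png',cv2.resize(c['img'][120:245,180:375,::-1],None,fx=4,fy=4,interpolation=cv2.INTER_CUBIC))
E
```

```text
11.0167 [0.5985 0.0219 0.0065] ydeg 10.91 tilt [ 0.002 -0.001 -1.   ] q [-0.09  0.98 -0.04  1.78  0.1   0.38 -0.01] clamp -0.1008 0.0002 F [ 1.4 -2.9  1.2]
```

View pics/crop5.png

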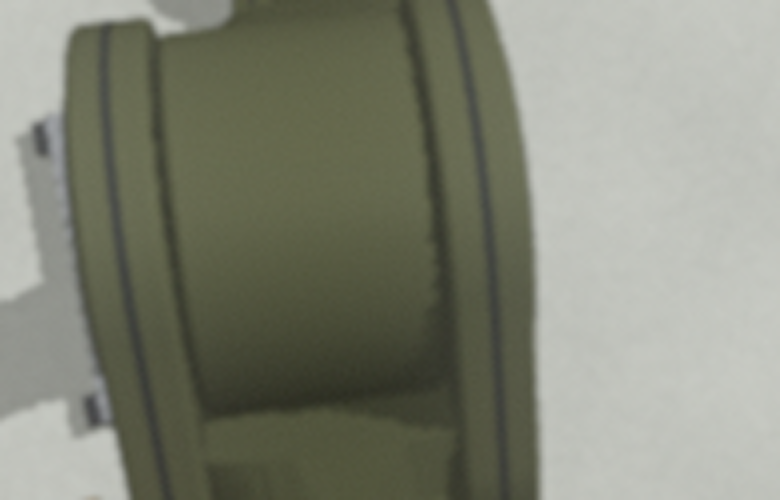

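The arm hides the book here, so I feel for the stop by force, in small steps.

Call:
{"fn": "send_rows", "kwargs": {
  "plan": "-0.0006 0.003 0 0 0 0 0.06;-0.0011 0.006 0 0 0 0 0.06;-0.0017 0.009 0 0 0 0 0.06;-0.002 0.011 0 0 0 0 0.06"
}}

```text
time: 11.45
tool_pos: [0.5962, 0.0314, 0.006]
tool_rot: [2.001, 2.42, -0.002]
force: [0.0, -5.8, 4.5]
width: 0.706
finger_force: 2.9
```

Call:
{"fn": "send_rows", "kwargs": {
  "plan": "-0.0002 0.001 0 0 0 0 0.06;-0.0004 0.002 0 0 0 0 0.06"
}}

```text
time: 11.62
tool_pos: [0.5958, 0.0332, 0.006]
tool_rot: [2.001, 2.419, -0.002]
force: [1.1, -5.9, 5.3]
width: 0.705
finger_force: 3.0
```

Call:
{"fn": "send_rows", "kwargs": {
  "plan": "-0.0002 0.001 0 0 0 0 0.06;-0.0004 0.002 0 0 0 0 0.06"
}}

```text
time: 11.78
tool_pos: [0.5954, 0.035, 0.006]
tool_rot: [2.001, 2.419, -0.002]
force: [0.4, -5.9, 4.8]
width: 0.702
finger_force: 3.0
```

Call:
{"fn": "send_rows", "kwargs": {
  "plan": "-0.0002 0.001 0 0 0 0 0.06;-0.0004 0.002 0 0 0 0 0.06"
}}

```text
time: 11.95
tool_pos: [0.5951, 0.0365, 0.006]
tool_rot: [2.001, 2.419, -0.003]
force: [2.2, -8.1, 4.8]
width: 0.704
finger_force: 4.3
```

Call:
{"fn": "send_rows", "kwargs": {
  "plan": "-0.0002 0.001 0 0 0 0 0.06;-0.0004 0.002 0 0 0 0 0.06"
}}

```text
time: 12.12
tool_pos: [0.5951, 0.0365, 0.006]
tool_rot: [2.0, 2.416, -0.005]
force: [4.5, -11.4, 4.3]
width: 0.704
finger_force: 5.8
```

Call:
{"fn": "send_rows", "kwargs": {
  "plan": "-0.0002 0.001 0 0 0 0 0.06;-0.0004 0.002 0 0 0 0 0.06"
}}

```text
time: 12.28
tool_pos: [0.5951, 0.0365, 0.0061]
tool_rot: [2.0, 2.414, -0.007]
force: [2.8, -14.3, 2.8]
width: 0.705
finger_force: 7.5
```

The TCP stopped at 86 mm before the clamp's origin, which is 75 mm to the book's trailing end plus the 11 mm half-pad, and the force is rising. The book is against the stop, so I draw back and raise.

Call:
{"fn": "send_rows", "kwargs": {
  "plan": "0 0 0 0 0 0 0.06;0.0008 -0.004 0 0 0 0 0.06;0.0019 -0.01 0 0 0 0 0.06;0.0056 -0.03 0 0 0 0 0.06;0.011 -0.06 0 0 0 0 0.06;0.011 -0.06 0.04 0 0 0 0.06;0.011 -0.06 0.08 0 0 0 0.06;0.015 -0.1 0.12 0 0 0 0.06;0.02 -0.14 0.14 0 0 0 0.06;0.025 -0.18 0.15 0 0 0 0.06"
}}

```text
time: 13.12
tool_pos: [0.618, -0.1182, 0.1527]
tool_rot: [1.993, 2.428, 0.007]
force: [1.6, -0.3, 0.3]
width: 0.704
finger_force: 0.0
```

Call:
{"fn": "send_rows", "kwargs": {
  "plan": "0 -0.04 0 0 0 0 0.06;0 -0.08 0 0 0 0 0.06;0 -0.12 0 0 0 0 0.06;0 -0.12 0 0 0 0 0.06;0 -0.12 0 0 0 0 0.06;0 -0.12 0 0 0 0 0.06"
}}

```text
time: 13.62
tool_pos: [0.6166, -0.2387, 0.1493]
tool_rot: [-1.997, -2.422, -0.003]
force: [-0.0, 0.8, -0.8]
width: 0.702
finger_force: 0.0
```

```bash
python3 - <<'E'
from h import *
st(); s=snap('scene','scene6'); c=snap('top','top6')
a=cv2.resize(c['img'][120:245,180:300,::-1],(480,500),interpolation=cv2.INTER_CUBIC)
b=cv2.resize(s['img'][200:350,200:360,::-1],(320,300),interpolation=cv2.INTER_CUBIC); p=np.zeros((500,320,3),np.uint8);p[:300]=b
cv2.imwrite('pics/crop6.png',np.hstack([a,p]))
E
```

```text
13.6167 [ 0.6166 -0.2387  0.1493] ydeg 10.98 tilt [-0.001  0.003 -1.   ] q [ 0.37  0.83 -0.13  1.52  0.13  0.8   0.38] clamp -0.3603 0.0308 F [-0.   0.8 -0.8]
```

View pics/crop6.png

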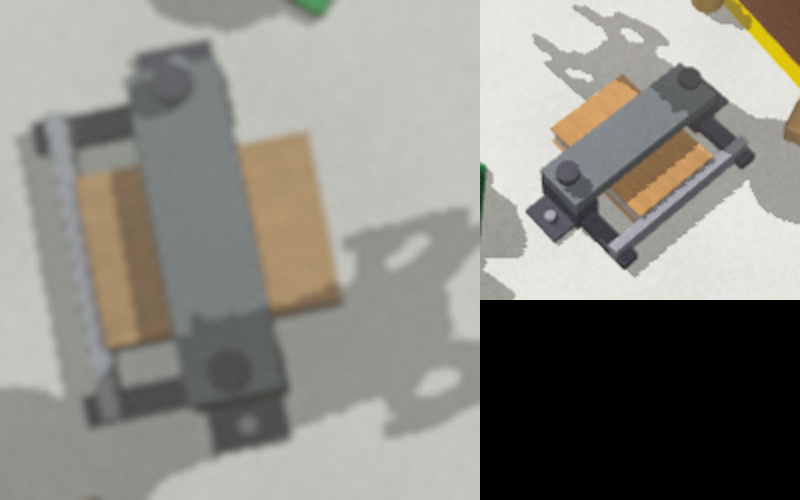

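The picture shows the book flush along the stop (crop line (75,175) to (105,348)), square to it, between the posts, with the hand clear.

```bash
python3 -c "
from cell import ctrl
print(ctrl.hand_in())"
```

```text
the job is handed in; nothing more can be done
None
```

The book is pushed in under the beam, flush and square against the back stop as far as the last pictures and the contact force show, with the hand clear; the job is handed in, and the hand-in call gave no verdict.

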